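# Slide the lid home on a sample well

## Robot

A 7-joint arm with a two-finger parallel gripper is mounted at the origin on a cart in front of the work surface, level with it; the furniture and walls round the work are solid. World frame = base frame: x ahead of the robot, y to its left, z up, the work surface at z = 0. Lengths are in mm, angles in rad, forces in N, time in s.
With the tool pointing down it reaches from about 350 to 900 mm from the base axis. Payload 19.9 kg.
Tool frame: the origin (TCP) lies midway between the tips of the shut fingers; the grasp point (between the pads) lies 19 mm behind it; z points along the fingers, y is the line along which they close (so a half turn about z gives the same grasp; the last joint's range is limited). The gripper opens to 85 mm and grips with 20 to 120 N. Pads are 22 mm wide; open, the fingers measure 114 mm over their backs; the gripper's body (76 mm by 85 mm) begins 54 mm behind the grasp point. The pads swing forward as they close: fully open they stand 13 mm farther back than shut.
Start: joints at [-1.321, 0.417, -0.01, 1.614, 0.005, 1.111, -0.053], TCP at [179.189, 598.741, 211.26] pointing down, gripper open.
Joint ranges: [-2.81, 2.81], [-0.39, 2.02], [-1.27, 1.25], [0.06, 2.57], [-1.19, 4.33], [0.19, 2], [-2.82, 2.82]. Speed limits (rad/s): [1.89, 1.89, 2.39, 2.39, 3.01, 3.01, 3.01].

## Interface

Orientations are given as a rotation vector (axis times angle).
In Python, from bench import arm gives the robot as it stands.
- The arm moves only by the shell command python3 -m pendant 'ROWS'. ROWS is JSON, a list of rows, each a list of 7 numbers: the shift along the world's x, y, z in units of 30 mm (1.0 is 30 mm), then the turn, a rotation vector about the world's x, y, z in units of 8 degrees (1.0 is 8 degrees), then the finger opening in mm, from 0 to 85.4. A call has exactly 8 rows; each row shifts and turns the commanded pose from where the row before left it; what a row does not reach is not made up. A row lasts 1/8 s, in which the tool goes at most 62.5 mm and 10.7 degrees, less where a joint would pass 70% of its speed; a pose out of reach is approached as far as the arm can. A call is refused whole if a number of a shift passes 1 or a number of a turn 1, either way. A call with a gripper value outside its range is refused whole. The fingers move at their own pace and stop on an object; the grip force is fixed at half the most. Time passes only in rows, so rows that do not move let the fingers close, or fill a call up. It gives the time, the measured TCP pose, the force, the opening and the grip force at its end, in the units of the state.
- arm.state(): the state, without advancing time (a new reading comes with each control period).
- arm.snapshot(name): name is "scene" or "top" or "wrist"; returns a dict with "color" (420x560x3 uint8, blue, green, red), "intrinsics" (3x3 intrinsics, pixels), "rvec" (rotation vector, rad) and "tvec" (3), from world to camera coordinates, as OpenCV has them; the wrist camera has in their place "hand_eye" (4x4, takes a point from camera to tool coordinates, whose origin is the TCP and whose axes are the flange's). Camera axes: x right, y down, z forward; pixel columns grow to the right and rows downward; lengths in mm; the calibration is good to about 2 mm. A picture is of the moment at which its call begins: read the wrist's pose just before it. There is no depth.
- arm.finish_job(): hands the job in; it is judged then, once.
The state is a dict: "time_s": time; "q": joint angles; "joint_vel": joint speeds; "tau": joint torques, N m; "eef_pos": TCP position; "tool_rot": TCP orientation; "wrist_force": force on the tool from outside, world axes, zero at the start; "ft_torque": the same for the moment, N m; "width": finger opening in mm; "gripper_force": force on a finger pad.
Only numpy, scipy, OpenCV 4.12 (cv2) and the standard library are available. Lean on these libraries where they do the work, as an engineer would, in place of code of your own. Each camera call takes 0.05 s, during which the arm holds its last target. There are 200 camera calls.

## Task

The flat dish-shaped lid of the sample well is parked on the well's deck, with a small bottle standing in its way. First lift the bottle off the deck and stand it upright on the worktop, then slide the lid along the deck, without lifting it or tipping it, until it drops into its seat over the well and lies level all round. Leave the jar, beaker and flask standing where they are.

Things in the scene. Friction and masses are not known exactly. Their poses are not given: they have to be found in the camera images.
- housing: Fixed low grey box with a dark steel deck, 400 x 190 mm and 60 mm high; origin at the centre of its underside on the worktop, x along its length, z up. The deck is flat apart from the round well, whose axis is at x = +110 mm, y = 0. The lid is parked on the deck's -x half; the -x end face carries a dial and a tap. The box may stand at any yaw from -1.9 to +1.9 rad.
- well_seat (a point): Centre of the lid's seat: a round recess 140 mm in diameter and 5 mm deep let into the deck round the mouth of the well; the point lies on the recess floor, 55 mm above the worktop. Inside the seat the well itself is 64 mm in diameter and open to a crucible standing in it (its top is 47 mm above the worktop).
- lid: Loose aluminium lid, a shallow round dish: outer diameter 132 mm, smooth flat bottom 6 mm thick with a bevelled lower edge, and an upright edge 4 mm thick all round (inner diameter 124 mm) whose top is 26 mm above the underside. No knob, only a flat dark spot in the middle. 0.5 to 0.9 kg. Origin at the centre of its underside, z up. Seated, its origin is at well_seat.
- bottle: Loose small bottle of grey powder with a black cap, 62 mm in diameter and 112 mm high, 0.3 kg, standing on the deck between lid and well; origin at the centre of its underside, z up. Grip it across the body, 40 to 70 mm above its underside.
- jar: Loose white square plastic jar with a black cap, 71 x 71 x 123 mm, bystander on the worktop beside the housing; origin at the centre of its underside. The worktop (z = 0) is otherwise free for x from 0.30 to 0.75 and y from -0.45 to +0.33.
- beaker: Loose glass beaker, 96 mm in diameter, 95 mm high, bystander on the worktop beside the housing; origin at the centre of its underside.
- flask: Loose conical glass flask, 83 mm in diameter at its foot, 136 mm high, bystander on the worktop beside the housing; origin at the centre of its underside.
Mind the look-alikes: they are no part of the job. Of the things like the lid, leave any that is brown, pink or turquoise; of the rest the larger one is meant.

How it is judged:
By the outcome, as a careful person would: the job done as asked, in the order asked, and still so for the second after the job is handed in, with the robot touching nothing.
It also fails if it takes over 64 s, if anything falls off the work surface, if the arm or the gripper's body presses on something with over 40 N, if the wrist force passes 120 N, or if a joint passes its speed limit or range.

## Working session

There is one attempt and no reset: what is moved stays moved. The work goes in short steps, Python scripts to look and compute and a shell command to move; the robot and the scene stay as the last step left them, time stands still between calls to the robot, and variables do not carry over. Pictures are saved under pics/ and viewed, at most 10 in all, crops included, and the job is handed in when it is done.

```bash
mkdir -p pics; ls
python3 - <<'E'
from bench import arm
import cv2,numpy as np
for n in ("scene","top"):
    s=arm.snapshot(n); cv2.imwrite(f"pics/{n}0.png",cv2.resize(s["color"],(800,600),interpolation=cv2.INTER_CUBIC))
    R=cv2.Rodrigues(np.array(s["rvec"]))[0]; print(n,np.array(s["intrinsics"]).tolist(),(-R.T@np.array(s["tvec"]).ravel()).round(),R.round(2).tolist())
st=arm.state();print(st["time_s"],st["eef_pos"],st["tool_rot"],st["width"])
E
```

```text
pics
scene [[467.0469960560298, 0.0, 279.5923873083194], [0.0, 467.0469960560298, 211.9220275270924], [0.0, 0.0, 1.0]] [  43. -877.  623.] [[0.87, -0.5, 0.02], [-0.24, -0.44, -0.86], [0.44, 0.75, -0.5]]
top [[462.1946760366509, 0.0, 288.3699649031559], [0.0, 462.1946760366509, 214.89307145344048], [0.0, 0.0, 1.0]] [ 435.  -49. 1085.] [[0.02, -1.0, 0.01], [-0.99, -0.02, -0.13], [0.13, -0.0, -0.99]]
0.1 [179.11225962 598.43413511 210.74433689] [-4.55214373e-01 -3.10834986e+00  1.71490206e-03] 85.42891450429597
```

View pics/scene0.png

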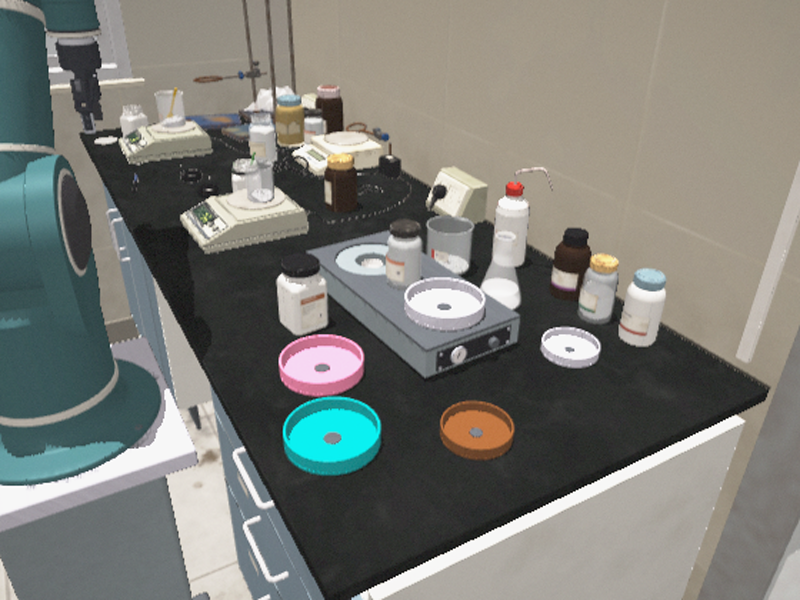

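View pics/top0.png

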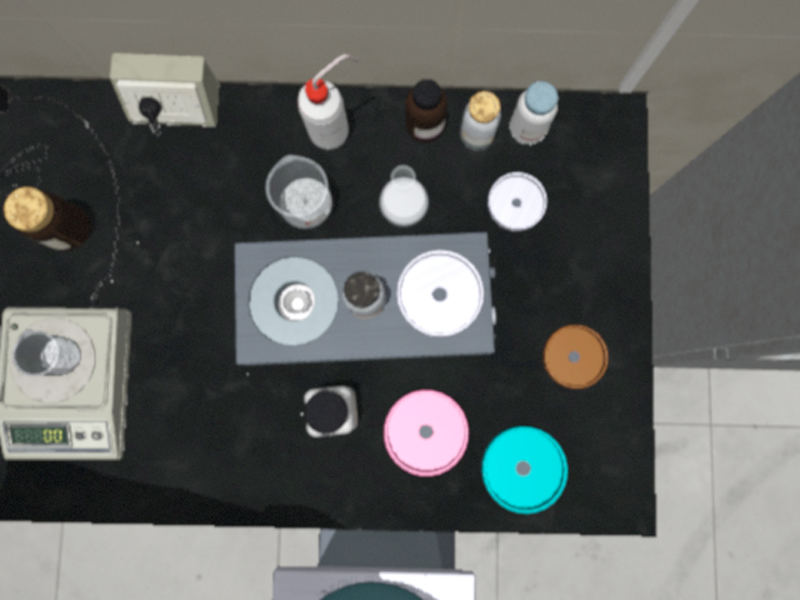

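The top view shows the housing with corners at (235,242), (487,233), (493,353) and (236,363). The well is at about (294,301), the white lid at (440,294) on the deck, and the bottle cap at (363,291). The jar is in front at (330,410). The flask and beaker are behind it.

```bash
cat > h.py <<'E'
from bench import arm
import cv2,numpy as np
def ray(s,u,v,z,sc=1.0):
    K=np.array(s["intrinsics"]);R=cv2.Rodrigues(np.array(s["rvec"]))[0];t=np.array(s["tvec"]).ravel()
    c=-R.T@t; d=R.T@np.linalg.solve(K,[u/sc,v/sc,1]); return c+d*(z-c[2])/d[2]
E
python3 - <<'E'
from h import *
s=arm.snapshot("top"); k=800/560
P={}
for n,u,v,z in [("c1",235,242,60),("c2",487,233,60),("c3",493,353,60),("c4",236,363,60),("seat",294,301,60),("lidrim",440,294,86),("lidspot",440,295,66),("cap",363,291,172),("bot_base",370,299,75),("jarcap",327,410,123),("pinkL",384,432,26),("pinktop",426,390,26),("beakerL",266,190,95),("beakbase",306,205,0),("flaskbase",404,203,0),("scaleR",130,310,20),("scaleBR",125,460,20),("edge",200,522,0),("spotA",185,270,0),("spotB",185,380,0)]:
    P[n]=ray(s,u,v,z,k); print(n,P[n].round(1))
c=[P[f"c{i}"] for i in (1,2,3,4)]
ctr=sum(c)/4; ax=(c[0]+c[3]-c[1]-c[2])[:2]; yaw=np.arctan2(ax[1],ax[0]); print(ctr,yaw,np.linalg.norm(ax)/2,np.linalg.norm(c[0]-c[3]),"well",ctr[:2]+110*np.array([np.cos(yaw),np.sin(yaw)]))
s2=arm.snapshot("scene")
for n,u,v,z in [("seat",365,261,60),("lidrim",444,303,86),("lidspot",445,307,66),("cap",406,228,172),("cap",406,228,112+60)]: print("sc",n,ray(s2,u,v,z,k).round(1))
x=s["color"][140:280,150:360]; cv2.imwrite("pics/topcrop.png",cv2.resize(x,(800,533),interpolation=cv2.INTER_CUBIC))
E
```

```text
c1 [662.4 231.2  60. ]
c2 [ 686.5 -167.6   60. ]
c3 [ 496.2 -178.6   60. ]
c4 [471.7 219.   60. ]
seat [570.4 133.7  60. ]
lidrim [583.  -93.5  86. ]
lidspot [584.4 -94.4  66. ]
cap [572.   18.1 172. ]
bot_base [574.3  14.   75. ]
jarcap [405.   67.9 123. ]
pinkL [369.7 -11.6  26. ]
pinktop [436.9 -76.6  26. ]
beakerL [737.7 178.5  95. ]
beakbase [742.3 131.5   0. ]
flaskbase [749.7 -33.8   0. ]
scaleR [554.8 405.8  20. ]
scaleBR [316.7 395.6  20. ]
edge [220.8 277.6   0. ]
spotA [626.2 328.1   0. ]
spotB [444.2 316.1   0. ]
[579.2152481   25.99874255  60.        ] 1.6318711133771402 398.9453279874728 191.16795947875428 well [572.50119744 135.79364919]
sc seat [551.8 125.3  60. ]
sc lidrim [ 571.7 -113.5   86. ]
sc lidspot [585.7 -96.9  66. ]
sc cap [567.    3.2 172. ]
sc cap [567.    3.2 172. ]
```

View pics/topcrop.png

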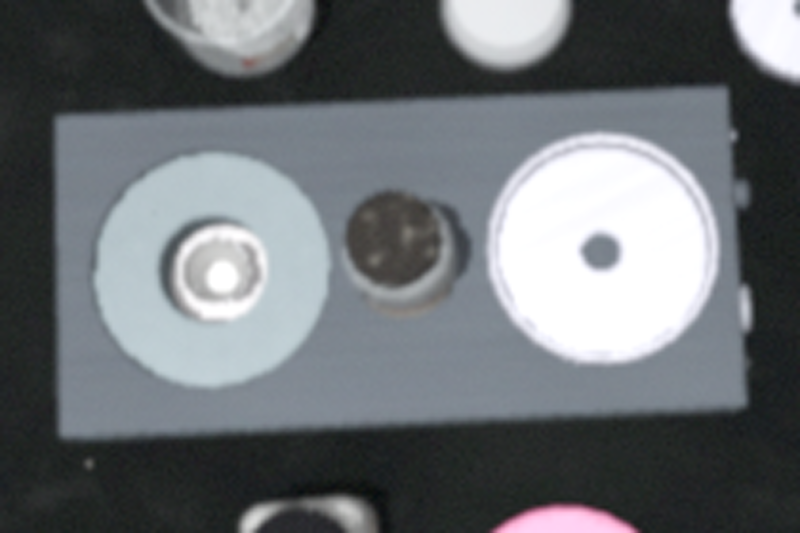

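The crop shows the seat circle centred at (212,270), the bottle cap at (395,240) and the lid spot at (601,251). The measured sizes match (399 x 191 mm housing), with the well at about (571,135), the lid at (584,-94) and the bottle near (573,17). I'll move above the bottle next.

```bash
python3 -m pendant '[[0,0,1,0,0,0,85],[0,0,1,0,0,0,85],[0,0,1,0,0,0,85],[0.4,-1,0.5,0,0,-0.7,85],[0.4,-1,0.5,0,0,-0.7,85],[0.6,-1,0,0,0,-0.7,85],[0.7,-1,0,0,0,-0.7,85],[0.7,-1,0,0,0,-0.7,85]]'
python3 -m pendant '[[0.7,-1,0,0,0,-0.7,85],[0.7,-1,0,0,0,-0.7,85],[0.7,-1,0,0,0,-0.7,85],[0.7,-1,0,0,0,-0.7,85],[0.7,-1,0,0,0,-0.7,85],[0.7,-1,0,0,0,-0.7,85],[0.7,-1,0,0,0,-0.7,85],[0.7,-1,0,0,0,-0.7,85]]'
```

```text
time_s: 1.2
eef_pos: [263.7, 447.6, 331.2]
tool_rot: [-1.198, -2.904, 0.0]
wrist_force: [0.4, 0.4, 0.4]
width: 85.0
gripper_force: 0.0
time_s: 2.2
eef_pos: [432.2, 206.5, 331.3]
tool_rot: [-2.218, -2.225, -0.0]
wrist_force: [-0.6, -0.2, 0.1]
width: 85.0
gripper_force: 0.0
```

```bash
python3 -m pendant '[[0.7,-1,0,0,0,0,85],[0.7,-1,0,0,0,0,85],[0.7,-1,0,0,0,0,85],[0.7,-1,0,0,0,0,85],[0.7,-1,0,0,0,0,85],[0.7,-1,0,0,0,0,85],[0.5,-0.3,0,0,0,0,85],[0,0,0,0,0,0,85]]'
python3 - <<'E'
from h import *
st=arm.state();s=arm.snapshot("wrist");cv2.imwrite("pics/w1.png",s["color"])
R=cv2.Rodrigues(np.array(st["tool_rot"]))[0];T=np.eye(4);T[:3,:3]=R;T[:3,3]=st["eef_pos"];M=T@np.array(s["hand_eye"])
np.savez("w1.npz",M=M,K=s["intrinsics"]);print(M.round(2),np.array(s["intrinsics"]).round(),st["eef_pos"])
E
```

```text
time_s: 3.2
eef_pos: [572.6, 18.8, 330.9]
tool_rot: [2.214, 2.229, -0.002]
wrist_force: [-0.0, 0.9, -0.4]
width: 84.7
gripper_force: 0.0
[[ 1.0000e+00  1.0000e-02  0.0000e+00  5.7150e+02]
 [ 1.0000e-02 -9.6000e-01 -2.8000e-01  9.0930e+01]
 [-0.0000e+00  2.8000e-01 -9.6000e-01  4.9436e+02]
 [ 0.0000e+00  0.0000e+00  0.0000e+00  1.0000e+00]] [[295.   0. 280.]
 [  0. 295. 208.]
 [  0.   0.   1.]] [572.59078973  18.81484002 330.85876405]
```

View pics/w1.png

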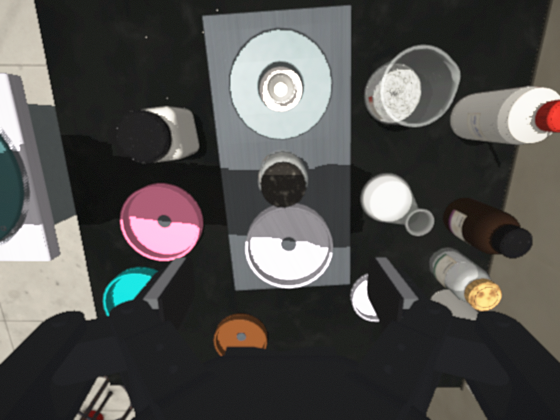

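The wrist view shows the cap at about (283,185), the seat ring centred near (281,83), and the lid spot at (288,243).

Run:
```python
from h import *
d=np.load("w1.npz");M,K=d["M"],d["K"]
for n,u,v,z in [("cap",283,186,172),("seatL",229,84,60),("seatR",332,84,60),("seatT",281,28,60),("seatB",281,140,60),("spot",288,243,66),("lidL",245,247,86),("lidR",333,247,86),("lidT",289,205,86),("lidB",289,289,86),("flaskfoot",387,198,0)]:
    r=M[:3,:3]@np.linalg.solve(K,[u,v,1]);c=M[:3,3];print(n,(c+r*(z-c[2])/r[2]).round(1))
```

```text
cap [574.6  21.8 172. ]
seatL [500.5 139.1  60. ]
seatR [641.  140.2  60. ]
seatT [570.9 207.2  60. ]
seatB [572.1  65.1  60. ]
spot [584.5 -91.9  66. ]
lidL [519.5 -90.4  86. ]
lidR [651.4 -89.2  86. ]
lidT [584.4 -24.4  86. ]
lidB [ 586.7 -161.2   86. ]
flaskfoot [756.  -34.7   0. ]
```

```bash
python3 -m pendant '[[0,0,-1,0,0,0,85],[0,0,-1,0,0,0,85],[0,0,-1,0,0,0,85],[0,0,-1,0,0,0,85],[0,0,-1,0,0,0,85],[0,0,-1,0,0,0,85],[0,0,-1,0,0,0,85],[0,0,-0.6,0,0,0,85]]'
python3 -m pendant '[[0,0,0,0,0,0,85],[0,0,0,0,0,0,50],[0,0,0,0,0,0,50],[0,0,0,0,0,0,50],[0,0,0,0,0,0,50],[0,0,0,0,0,0,50],[0,0,0,0,0,0,50],[0,0,0,0,0,0,50]]'
```

```text
time_s: 4.25
eef_pos: [571.4, 20.9, 102.2]
tool_rot: [-2.209, -2.232, 0.001]
wrist_force: [0.6, 0.3, 0.1]
width: 85.1
gripper_force: 0.0
time_s: 5.25
eef_pos: [573.3, 20.0, 105.1]
tool_rot: [2.21, 2.231, 0.004]
wrist_force: [-1.0, 0.9, 13.7]
width: 57.8
gripper_force: 61.0
```

Run:
```python
from h import *
a=arm.snapshot("scene")["color"][95:235,220:360]; b=arm.snapshot("wrist")["color"][100:330,160:400]
cv2.imwrite("pics/g1.png",np.hstack([cv2.resize(a,(400,400),interpolation=3),cv2.resize(b,(400,400),interpolation=3)]))
```

```text
(no output)
```

View pics/g1.png

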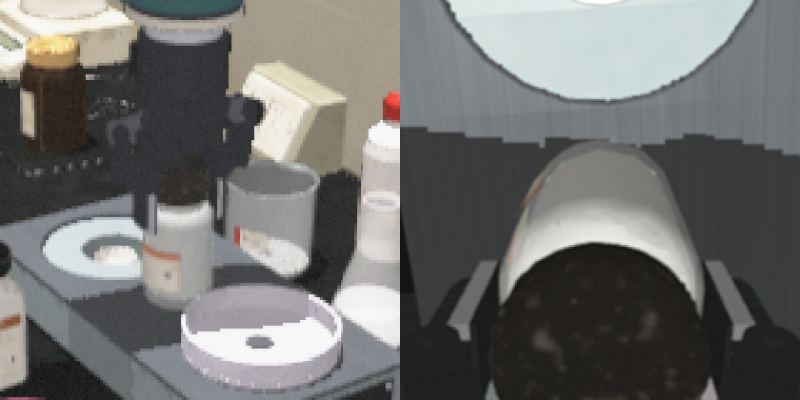

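```bash
python3 -m pendant '[[0,0,0.1,0,0,0,50],[0,0,0.1,0,0,0,50],[0,0,0.1,0,0,0,50],[0,0,0.1,0,0,0,50],[0,0,0.1,0,0,0,50],[0,0,0.1,0,0,0,50],[0,0,0.1,0,0,0,50],[0,0,0.1,0,0,0,50]]'
python3 - <<'E'
from h import *
a=arm.snapshot("scene")["color"][95:235,220:360]; b=arm.snapshot("wrist")["color"][100:330,160:400]
cv2.imwrite("pics/g2.png",np.hstack([cv2.resize(a,(400,400),interpolation=3),cv2.resize(b,(400,400),interpolation=3)]))
E
```

```text
time_s: 6.35
eef_pos: [572.2, 19.7, 127.5]
tool_rot: [-2.211, -2.232, 0.0]
wrist_force: [-0.3, 0.2, -2.5]
width: 57.9
gripper_force: 64.5
```

View pics/g2.png

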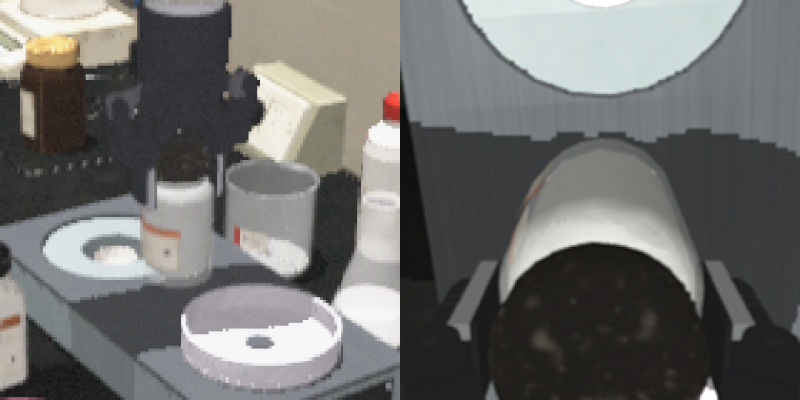

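The bottle is held and upright, and the force matches its 3 N weight. I'll carry it to the left of the housing.

```bash
python3 -m pendant '[[0,0,0.8,0,0,0,50],[0,0.5,0.2,0,0,0,50],[0,1,0,0,0,0,50],[0,1,0,0,0,0,50],[-0.1,1,0,0,0,0,50],[-0.1,1,0,0,0,0,50],[-0.1,1,0,0,0,0,50],[-0.1,1,0,0,0,0,50]]'
python3 -m pendant '[[0,1,0,0,0,0,50],[0,1,0,0,0,0,50],[0,0.5,0,0,0,0,50],[0,0,0,0,0,0,50],[0,0,-0.7,0,0,0,50],[0,0,-0.7,0,0,0,50],[0,0,-0.7,0,0,0,50],[0,0,0,0,0,0,50]]'
```

```text
time_s: 7.45
eef_pos: [559.5, 216.9, 156.7]
tool_rot: [-2.21, -2.232, 0.0]
wrist_force: [0.8, -0.8, -2.5]
width: 57.3
gripper_force: 65.5
time_s: 8.45
eef_pos: [559.4, 288.9, 92.4]
tool_rot: [-2.211, -2.231, 0.005]
wrist_force: [1.0, -0.4, -2.8]
width: 57.9
gripper_force: 65.5
```

```bash
python3 -m pendant '[[0,0,-0.5,0,0,0,50],[0,0,-0.4,0,0,0,50],[0,0,-0.3,0,0,0,50],[0,0,-0.1,0,0,0,50],[0,0,-0.05,0,0,0,50],[0,0,-0.05,0,0,0,50],[0,0,0,0,0,0,50],[0,0,0,0,0,0,50]]'
```

```text
time_s: 9.45
eef_pos: [560.3, 289.8, 52.5]
tool_rot: [2.211, 2.232, 0.0]
wrist_force: [0.6, 0.7, -2.5]
width: 57.7
gripper_force: 65.5
```

```bash
python3 -m pendant '[[0,0,-0.05,0,0,0,50],[0,0,-0.05,0,0,0,50],[0,0,-0.05,0,0,0,50],[0,0,-0.05,0,0,0,50],[0,0,0,0,0,0,50],[0,0,0,0,0,0,50],[0,0,0,0,0,0,50],[0,0,0,0,0,0,50]]'
```

```text
time_s: 10.45
eef_pos: [560.2, 289.7, 46.3]
tool_rot: [-2.211, -2.232, 0.0]
wrist_force: [-0.6, -0.3, -3.8]
width: 57.7
gripper_force: 65.5
```

```bash
python3 -m pendant '[[0,0,-0.04,0,0,0,50],[0,0,0,0,0,0,50],[0,0,-0.03,0,0,0,50],[0,0,0,0,0,0,50],[0,0,0,0,0,0,50],[0,0,0,0,0,0,50],[0,0,0,0,0,0,50],[0,0,0,0,0,0,50]]'
```

```text
time_s: 11.45
eef_pos: [560.6, 290.2, 45.1]
tool_rot: [-2.211, -2.232, -0.002]
wrist_force: [-3.1, 0.1, 13.0]
width: 57.6
gripper_force: 67.2
```

Contact with the worktop, so I'll release and go up.

```bash
python3 -m pendant '[[0,0,0.05,0,0,0,50],[0,0,0,0,0,0,85],[0,0,0,0,0,0,85],[0,0,0,0,0,0,85],[0,0,0,0,0,0,85],[0,0,0.2,0,0,0,85],[0,0,0.6,0,0,0,85],[0,0,1,0,0,0,85]]'
python3 -m pendant '[[0,0,1,0,0,0,85],[0,0,1,0,0,0,85],[0,0,1,0,0,0,85],[0,-1,1,0,0,0,85],[0,-1,0,0,0,0,40],[0,-1,0,0,0,0,0],[0,-1,0,0,0,0,0],[0,-1,0,0,0,0,0]]'
```

```text
time_s: 12.45
eef_pos: [560.0, 289.5, 100.8]
tool_rot: [-2.211, -2.232, 0.001]
wrist_force: [-0.2, -0.4, 0.6]
width: 85.0
gripper_force: 0.0
time_s: 13.45
eef_pos: [560.2, 138.6, 221.1]
tool_rot: [2.211, 2.231, 0.002]
wrist_force: [0.1, -0.1, 0.4]
width: 12.1
gripper_force: 0.0
```

```bash
python3 -m pendant '[[0.1,-1,0,0,0,0,0],[0.1,-1,0,0,0,0,0],[0.2,-1,0,0,0,0,0],[0.2,-1,0,0,0,0,0],[0.2,-1,0,0,0,0,0],[0,-1,0,0,0,0,0],[0,-0.6,0,0,0,0,0],[0,0,0,0,0,0,0]]'
python3 -m pendant '[[0,0,-1,0,0,0,0],[0,0,-1,0,0,0,0],[0,0,-1,0,0,0,0],[0,0,-0.8,0,0,0,0],[0,0,-0.5,0,0,0,0],[0,0,-0.3,0,0,0,0],[0,0,-0.2,0,0,0,0],[0,0,0,0,0,0,0]]'
python3 - <<'E'
from h import *
a=arm.snapshot("scene")["color"][130:270,250:390]; b=arm.snapshot("wrist")["color"][50:400,105:455]; w=arm.snapshot("wrist")
cv2.imwrite("pics/l1.png",np.hstack([cv2.resize(a,(400,400),interpolation=3),cv2.resize(b,(400,400),interpolation=3)]))
E
```

```text
time_s: 14.45
eef_pos: [584.1, -59.2, 220.3]
tool_rot: [2.213, 2.23, 0.001]
wrist_force: [-0.2, 0.5, 0.0]
width: -0.5
gripper_force: 0.0
time_s: 15.45
eef_pos: [584.3, -58.2, 75.8]
tool_rot: [2.211, 2.232, 0.0]
wrist_force: [0.1, -0.7, 0.2]
width: -0.0
gripper_force: 0.0
```

View pics/l1.png

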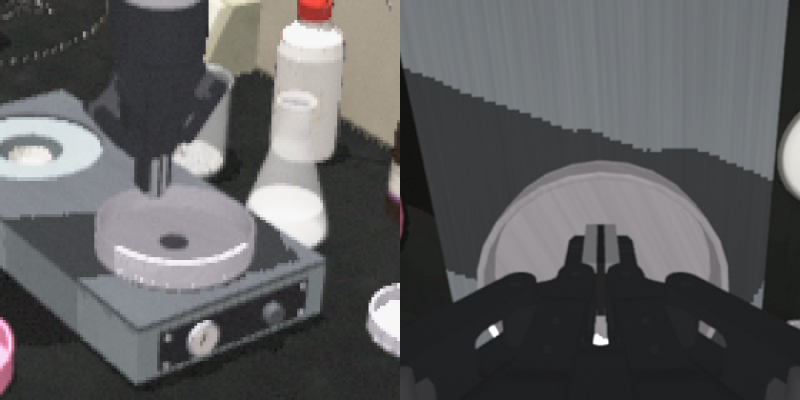

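The closed fingers are inside the lid, centred, and clear of its floor. I'll lower them slightly and start pushing on the lid's leading wall.

```bash
python3 -m pendant '[[0,0,-0.13,0,0,0,0],[0,0.2,0,0,0,0,0],[0,0.2,0,0,0,0,0],[0,0.2,0,0,0,0,0],[0,0.2,0,0,0,0,0],[-0.01,0.2,0,0,0,0,0],[-0.01,0.2,0,0,0,0,0],[-0.01,0.2,0,0,0,0,0]]'
python3 -m pendant '[[-0.02,0.3,0,0,0,0,0],[-0.02,0.3,0,0,0,0,0],[-0.02,0.3,0,0,0,0,0],[-0.02,0.3,0,0,0,0,0],[-0.02,0.3,0,0,0,0,0],[-0.02,0.3,0,0,0,0,0],[-0.02,0.3,0,0,0,0,0],[-0.02,0.3,0,0,0,0,0]]'
```

```text
time_s: 16.6
eef_pos: [583.3, -15.9, 71.8]
tool_rot: [-2.211, -2.232, 0.0]
wrist_force: [0.8, 0.1, 0.6]
width: 0.0
gripper_force: 0.0
time_s: 17.6
eef_pos: [578.5, 56.4, 71.8]
tool_rot: [-2.211, -2.232, 0.0]
wrist_force: [0.2, -0.2, -0.3]
width: 0.0
gripper_force: 0.0
```

Run:
```python
from h import *
a=arm.snapshot("scene")["color"][130:270,220:360]; b=arm.snapshot("wrist")["color"][50:400,105:455]
cv2.imwrite("pics/l2.png",np.hstack([cv2.resize(a,(400,400),interpolation=3),cv2.resize(b,(400,400),interpolation=3)]))
```

```text
(no output)
```

View pics/l2.png

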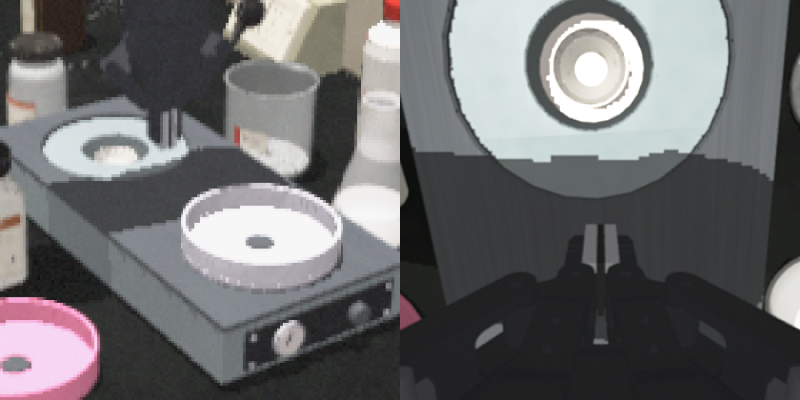

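Run:
```python
from h import *
s=arm.snapshot("scene")
f=lambda p:cv2.projectPoints(np.array([p],float),np.array(s["rvec"]),np.array(s["tvec"]),s["intrinsics"],None)[0].ravel().round(1)
print(f([578.5,56.4,71.8]),f([578.5,56.4,90]),f([584,-58,76]),f([584,-27,86]),f([584.5,-93,66]))
st=arm.state();print(st["eef_pos"],st["tool_rot"],st["q"],st["wrist_force"])
t=arm.snapshot("top")["color"][140:280,150:360];cv2.imwrite("pics/t2.png",cv2.resize(t,(800,533),interpolation=3))
```

```text
[276.8 187. ] [276.9 180.7] [302.3 204.2] [295.7 195.2] [310.2 214.3]
[578.44534267  56.22170217  71.72517374] [-2.21009799e+00 -2.23257451e+00  1.50081836e-04] [-0.55826499  0.56568162  0.53519839  1.84997712 -0.37993895  0.82884625
  0.17955635] [ 0.64147802  0.69668277 -0.78506801]
```

View pics/t2.png

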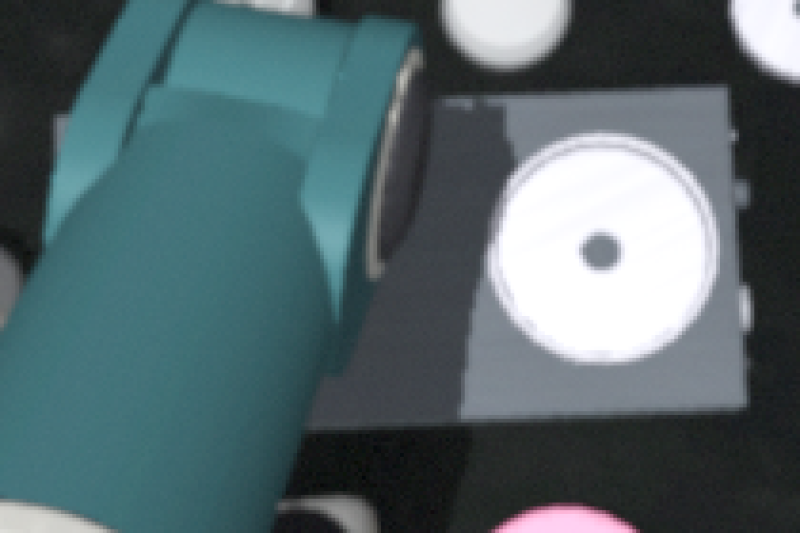

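The lid has not moved. In the scene view the fingertip sits about 17 mm above the reported TCP, so it passed just over the rim. I'll go back and lower it further.

```bash
python3 -m pendant '[[0,0,1,0,0,0,0],[0,-0.8,0,0,0,0,0],[0.1,-0.8,0,0,0,0,0],[0.1,-0.8,0,0,0,0,0],[0,-0.7,0,0,0,0,0],[0,-0.7,0,0,0,0,0],[0,0,-0.6,0,0,0,0],[0,0,-0.4,0,0,0,0]]'
python3 -m pendant '[[0,0,-0.1,0,0,0,0],[0,0,-0.1,0,0,0,0],[0,0,-0.1,0,0,0,0],[0,0,-0.1,0,0,0,0],[0,0,-0.05,0,0,0,0],[0,0,0,0,0,0,0],[0,0,0,0,0,0,0],[0,0,0,0,0,0,0]]'
```

```text
time_s: 18.8
eef_pos: [584.0, -57.5, 70.2]
tool_rot: [-2.209, -2.232, 0.001]
wrist_force: [1.0, 0.3, 0.2]
width: 0.2
gripper_force: 0.0
time_s: 19.8
eef_pos: [584.5, -58.3, 58.3]
tool_rot: [2.211, 2.232, 0.0]
wrist_force: [-0.1, 0.1, 0.4]
width: -0.1
gripper_force: 0.0
```

```bash
python3 -m pendant '[[0,0,-0.05,0,0,0,0],[0,0,-0.05,0,0,0,0],[0,0,-0.05,0,0,0,0],[0,0,0,0,0,0,0],[0,0,0,0,0,0,0],[0,0,0,0,0,0,0],[0,0,0,0,0,0,0],[0,0,0,0,0,0,0]]'
python3 - <<'E'
from h import *
a=arm.snapshot("scene")["color"][160:260,260:360]; b=arm.snapshot("wrist")["color"][50:400,105:455]
cv2.imwrite("pics/l3.png",np.hstack([cv2.resize(a,(400,400),interpolation=3),cv2.resize(b,(400,400),interpolation=3)]))
E
```

```text
time_s: 20.8
eef_pos: [584.5, -58.3, 53.8]
tool_rot: [2.211, 2.232, -0.0]
wrist_force: [-0.1, -0.3, -0.3]
width: -0.1
gripper_force: 0.0
```

View pics/l3.png

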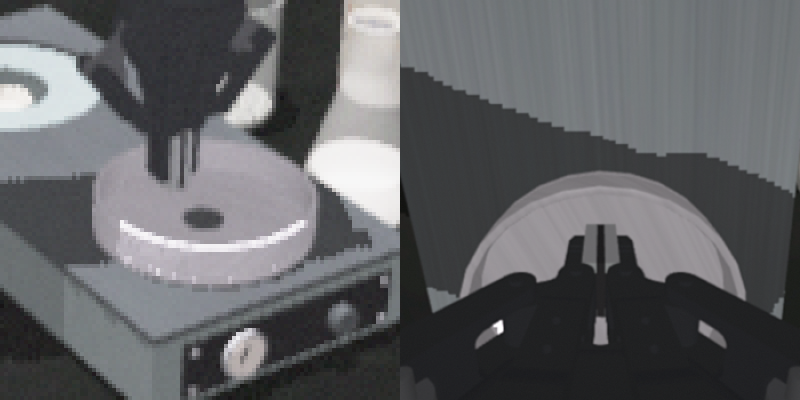

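The fingertips are now well below the rim, just above the lid's floor. I'll push again.

```bash
cat > look.py <<'E'
from h import *
# dark spot of lid in the scene picture (on lid floor, z=66): dark blob enclosed by the bright lid
s=arm.snapshot("scene");g=cv2.cvtColor(s["color"],cv2.COLOR_BGR2GRAY)
st=arm.state()
n,l,S,C=cv2.connectedComponentsWithStats(((g<125)&(g>40)).astype(np.uint8))
for i in range(1,n):
    x,y,w,h,a=S[i]
    if 25<a<110 and 220<x<345 and 150<y<235 and w>h and a>.6*w*h: print("spot",C[i].round(1),a,ray(s,*C[i],66).round(1))
print(st["eef_pos"].round(1) if hasattr(st["eef_pos"],"round") else st["eef_pos"],np.round(st["wrist_force"],1))
E
python3 look.py; python3 -m pendant '[[0,0.2,0,0,0,0,0],[0,0.2,0,0,0,0,0],[0,0.2,0,0,0,0,0],[0,0.2,0,0,0,0,0],[-0.01,0.2,0,0,0,0,0],[-0.01,0.2,0,0,0,0,0],[-0.01,0.2,0,0,0,0,0],[-0.01,0.2,0,0,0,0,0]]'; python3 look.py
```

```text
spot [310.3 214.1] 44 [585.3 -92.3  66. ]
[584.5 -58.3  53.7] [-0.7  0.4 -0.5]
time_s: 21.95
eef_pos: [583.2, -9.9, 53.8]
tool_rot: [-2.211, -2.232, 0.0]
wrist_force: [-0.7, -3.7, -0.6]
width: 0.2
gripper_force: 1.7
spot [303.4 208.1] 43 [586.1 -60.6  66. ]
[583.3  -8.9  53.7] [-0.4 -2.5  0.8]
```

The lid slides, with its centre trailing the TCP by about 51 mm and a force of 3 N.

```bash
python3 -m pendant '[[-0.05,0.25,0,0,0,0,0],[-0.05,0.25,0,0,0,0,0],[-0.05,0.25,0,0,0,0,0],[-0.05,0.25,0,0,0,0,0],[-0.05,0.25,0,0,0,0,0],[-0.05,0.25,0,0,0,0,0],[-0.05,0.25,0,0,0,0,0],[-0.05,0.25,0,0,0,0,0]]'; python3 look.py; python3 -m pendant '[[0,0.25,0,0,0,0,0],[0,0.25,0,0,0,0,0],[0,0.25,0,0,0,0,0],[0,0.25,0,0,0,0,0],[0,0.25,0,0,0,0,0],[0,0.25,0,0,0,0,0],[0,0.25,0,0,0,0,0],[0,0.25,0,0,0,0,0]]'; python3 look.py
```

```text
time_s: 23.0
eef_pos: [571.2, 50.2, 53.8]
tool_rot: [-2.211, -2.232, 0.0]
wrist_force: [0.6, -3.4, 0.8]
width: -0.1
gripper_force: 1.9
spot [287.4 198.4] 38 [ 5.768e+02 -3.000e-01  6.600e+01]
[571.   51.4  53.7] [-0.3 -2.2  2.6]
time_s: 24.05
eef_pos: [571.3, 110.3, 53.8]
tool_rot: [-2.211, -2.232, 0.0]
wrist_force: [-1.3, -4.9, 0.5]
width: -0.2
gripper_force: 1.9
spot [275. 189.] 37 [574.4  58.8  66. ]
[571.2 111.5  53.7] [ 0.1 -2.7  0.4]
```

```bash
python3 -m pendant '[[-0.01,0.25,0,0,0,0,0],[-0.01,0.25,0,0,0,0,0],[-0.01,0.25,0,0,0,0,0],[0,0.25,0,0,0,0,0],[0,0.25,0,0,0,0,0],[0,0.25,0,0,0,0,0],[0,0.25,0,0,0,0,0],[0,0.25,0,0,0,0,0]]'; python3 look.py; python3 -m pendant '[[0,0.07,0,0,0,0,0],[0,0.07,0,0,0,0,0],[0,0.07,0,0,0,0,0],[0,0.07,0,0,0,0,0],[0,0.07,0,0,0,0,0],[0,0,0,0,0,0,0],[0,0,0,0,0,0,0],[0,0,0,0,0,0,0]]'; python3 look.py
```

```text
time_s: 25.1
eef_pos: [570.3, 170.3, 53.7]
tool_rot: [-2.211, -2.232, 0.0]
wrist_force: [-0.3, -3.2, -2.5]
width: 0.3
gripper_force: 1.3
spot [263.9 180.3] 29 [572.8 116.7  66. ]
spot [266.7 193.3] 32 [544.2  48.   66. ]
[570.3 171.6  53.7] [-0.5  0.9  0. ]
time_s: 26.15
eef_pos: [570.4, 180.5, 53.8]
tool_rot: [-2.211, -2.232, -0.0]
wrist_force: [0.9, -0.3, 1.1]
width: -0.2
gripper_force: 0.2
spot [262.1 179.3] 30 [571.4 124.6  66. ]
[570.4 180.5  53.8] [-0.8  0.1 -0.6]
```

```bash
python3 -m pendant '[[0,0.05,0,0,0,0,0],[0,0.04,0,0,0,0,0],[0,0,0,0,0,0,0],[0,0,0,0,0,0,0],[0,0,0,0,0,0,0],[0,0,0,0,0,0,0],[0,0,0,0,0,0,0],[0,0,0,0,0,0,0]]'; python3 look.py; python3 -m pendant '[[0,0.04,0,0,0,0,0],[0,0.03,0,0,0,0,0],[0,0,0,0,0,0,0],[0,0,0,0,0,0,0],[0,0,0,0,0,0,0],[0,0,0,0,0,0,0],[0,0,0,0,0,0,0],[0,0,0,0,0,0,0]]'; python3 look.py
```

```text
time_s: 27.2
eef_pos: [570.4, 182.9, 53.8]
tool_rot: [2.211, 2.232, -0.0]
wrist_force: [1.0, -5.2, 3.5]
width: 0.1
gripper_force: 2.5
spot [261.9 179. ] 28 [571.6 126.3  66. ]
[570.5 182.9  53.8] [ 0.9 -4.5  3.1]
time_s: 28.25
eef_pos: [570.4, 185.2, 53.8]
tool_rot: [-2.211, -2.232, -0.0]
wrist_force: [0.4, -1.0, -0.8]
width: 0.1
gripper_force: 0.0
spot [261.  179.5] 32 [568.3 124.8  66. ]
[570.4 185.2  53.8] [0.1 0.5 0.5]
```

```bash
python3 -m pendant '[[0,-0.3,0,0,0,0,0],[0,0,0.5,0,0,0,0],[0,0,1,0,0,0,0],[0,0,1,0,0,0,0],[0,0,1,0,0,0,0],[0,0,1,0,0,0,0],[0,0,1,0,0,0,0],[0,0,1,0,0,0,0]]'; python3 -m pendant '[[0,-1,0,0,0,0,0],[0,-1,0,0,0,0,0],[0,-1,0,0,0,0,0],[-0.4,-1,0,0,0,0,0],[-0.4,-1,0,0,0,0,0],[-0.4,-1,0,0,0,0,0],[-0.4,-1,0,0,0,0,0],[-0.4,-1,0,0,0,0,0]]';python3 -m pendant '[[-0.5,-1,0,0,0,0,0],[-0.5,-1,0,0,0,0,0],[-0.5,-1,0,0,0,0,0],[-0.4,-1,0,0,0,0,0],[-0.4,-1,0,0,0,0,0],[-0.4,-1,0,0,0,0,0],[-0.4,-1,0,0,0,0,0],[-0.4,-1,0,0,0,0,0]]'
cat > lid.py <<'E'
from h import *
# ring of the lid as seen: fit ellipse to bright region near the seat in top and scene
for n,box in (("top",(150,260,165,260)),("scene",(215,310,150,215))):
    s=arm.snapshot(n);im=s["color"];g=cv2.cvtColor(im,cv2.COLOR_BGR2GRAY);cv2.imwrite(f"pics/f_{n}.png",im)
    x0,x1,y0,y1=box; sub=im[y0:y1,x0:x1].astype(int)
    m=((sub.min(2)>175)).astype(np.uint8)
    n_,l,S,C=cv2.connectedComponentsWithStats(m);i=1+np.argmax(S[1:,4]);mm=(l==i).astype(np.uint8)
    c=max(cv2.findContours(mm,cv2.RETR_EXTERNAL,cv2.CHAIN_APPROX_NONE)[0],key=len)
    e=cv2.fitEllipse(cv2.convexHull(c)); print(n,S[i],"ellipse",np.round(e[0],1)+[x0,y0],np.round(e[1],1),round(e[2]))
    for z in (81,86): print(z,ray(s,e[0][0]+x0,e[0][1]+y0,z).round(1))
    sp=cv2.connectedComponentsWithStats(((g<130)).astype(np.uint8)[y0:y1,x0:x1])
    for k in range(1,sp[0]):
        if 15<sp[2][k][4]<130: C=sp[3][k]+[x0,y0]; print(" dark",C.round(1),sp[2][k][4],ray(s,*C,61).round(1),ray(s,*C,66).round(1))
E
python3 lid.py
```

```text
time_s: 29.3
eef_pos: [570.3, 175.7, 250.9]
tool_rot: [2.211, 2.231, 0.001]
wrist_force: [0.5, -0.3, 0.4]
width: -0.2
gripper_force: 0.0
time_s: 30.3
eef_pos: [509.8, -65.2, 249.7]
tool_rot: [2.212, 2.231, 0.001]
wrist_force: [0.7, -0.5, -0.5]
width: -0.0
gripper_force: 0.0
time_s: 31.3
eef_pos: [404.7, -305.0, 249.7]
tool_rot: [2.211, 2.231, 0.002]
wrist_force: [0.2, 0.4, -0.5]
width: -0.1
gripper_force: 0.0
top [  25   13   60   63 2850] ellipse [204.4 208.9] [60.4 62.9] 8
81 [571.7 133.2  81. ]
86 [571.  132.3  86. ]
 dark [173.4 216.4] 16 [555.7 205.   61. ] [555.1 203.8  66. ]
scene [ 20  15  51  27 685] ellipse [257.9 177.3] [26.9 50.6] 87
81 [553.  113.1  81. ]
86 [548.3 104.   86. ]
 dark [221.1 208. ] 32 [415.   40.8  61. ] [411.6  32.6  66. ]
 dark [233.8 210.4] 93 [437.4  16.1  61. ] [433.9   8.2  66. ]
```

```bash
cat > tri.py <<'E'
from h import *
def spot(s,g,p,r=7):
    u,v=np.round(p).astype(int);w=g[v-r:v+r+1,u-r-3:u+r+4].astype(float)
    t=cv2.threshold(w.astype(np.uint8),0,255,cv2.THRESH_OTSU)[0]
    d=np.clip(np.percentile(w,60)-w-25,0,None); 
    n,l,S,C=cv2.connectedComponentsWithStats((d>0).astype(np.uint8)); i=l[r,r+3] or 1+np.argmax(S[1:,4]); d=d*(l==i)
    yy,xx=np.mgrid[0:w.shape[0],0:w.shape[1]]; return np.array([(xx*d).sum()/d.sum()+u-r-3,(yy*d).sum()/d.sum()+v-r]),(d>0).sum()
def tri(a,pa,b,pb):
    P=lambda s:np.array(s["intrinsics"])@np.c_[cv2.Rodrigues(np.array(s["rvec"]))[0],np.array(s["tvec"]).ravel()]
    X=cv2.triangulatePoints(P(a),P(b),np.array(pa,float).reshape(2,1),np.array(pb,float).reshape(2,1)).ravel();return (X[:3]/X[3]).round(1)
A,B=arm.snapshot("top"),arm.snapshot("scene")
pr=lambda s,p:cv2.projectPoints(np.array([p],float),np.array(s["rvec"]),np.array(s["tvec"]),s["intrinsics"],None)[0].ravel()
def go(ta,tb,p):
    r=[spot(s,g,pr(s,p)) for s,g in ((A,ta),(B,tb))]; print([(x[0].round(2),x[1]) for x in r],"exp",pr(A,p).round(1),pr(B,p).round(1),tri(A,r[0][0],B,r[1][0]))
G=lambda i:cv2.cvtColor(i,cv2.COLOR_BGR2GRAY)
go(G(A["color"]),G(B["color"]),(571.5,134,61))
o=[cv2.resize(cv2.imread(f"pics/{n}0.png"),(560,420),interpolation=cv2.INTER_AREA) for n in("top","scene")]
go(G(o[0]),G(o[1]),(584.5,-93,66))
# bottle rim / jar check: frame differences outside the arm
for n,s,old in(("top",A,o[0]),("scene",B,o[1])):
    d=(cv2.absdiff(G(cv2.GaussianBlur(s["color"],(3,3),0)),G(cv2.GaussianBlur(old,(3,3),0)))>40).astype(np.uint8)
    k=cv2.connectedComponentsWithStats(d); print(n,[k[2][i].tolist() for i in range(1,k[0]) if k[2][i][4]>40])
E
python3 tri.py
```

```text
[(array([205.95, 208.86]), np.int64(96)), (array([261.16, 179.76]), np.int64(27))] exp [205.6 210.2] [260.5 179.6] [574.1 133.8  60. ]
[(array([307.31, 205.65]), np.int64(98)), (array([310.45, 214.42]), np.int64(42))] exp [307.4 206.4] [310.2 214.3] [586.  -92.7  65.1]
top [[278, 175, 61, 61, 2865], [174, 178, 60, 59, 2180], [241, 190, 24, 25, 448], [265, 194, 8, 18, 58], [121, 199, 34, 31, 614], [203, 205, 8, 10, 63], [384, 230, 41, 41, 1096], [381, 246, 179, 174, 18813], [338, 299, 54, 53, 1630], [301, 313, 25, 21, 188], [433, 341, 25, 34, 471], [190, 398, 68, 22, 1346], [266, 400, 47, 20, 523]]
scene [[0, 0, 30, 11, 193], [0, 0, 70, 24, 891], [235, 0, 110, 78, 4189], [265, 0, 56, 21, 857], [0, 23, 72, 95, 2325], [273, 82, 61, 106, 2748], [38, 112, 24, 37, 249], [0, 118, 18, 5, 71], [0, 121, 38, 18, 455], [40, 120, 4, 23, 47], [0, 141, 40, 26, 831], [41, 145, 18, 42, 331], [222, 150, 50, 27, 539], [65, 158, 8, 59, 135], [273, 164, 23, 28, 288], [248, 168, 37, 17, 320], [238, 180, 32, 12, 138], [271, 187, 12, 10, 79], [0, 188, 53, 25, 201], [283, 194, 57, 35, 1258], [77, 235, 39, 34, 725], [109, 272, 22, 34, 359], [200, 278, 67, 38, 1380], [310, 293, 50, 21, 769], [92, 306, 16, 8, 60], [26, 309, 59, 17, 450], [5, 313, 19, 7, 94]]
```

The lid's centre spot triangulates at z = 60.0, against 65.1 when parked. That is the full 5 mm drop, and the lid is centred on the well. The bottle stands at its new place.

```bash
python3 -c "
from bench import arm
print(arm.finish_job())"
```

```text
the job is handed in; nothing more can be done
None
```

The job is handed in after about 32 s: the bottle is on the worktop left of the housing, and the lid was slid into its seat, its centre a full 5 mm lower than when parked; I judged level from that drop and checked the last steps by image measurement only, my 10 picture views being used up.

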